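Load a culture dish through the imager's sprung light flap

TASK

Put the culture dish into the pocket of the aluminium carrier, then take the carrier by its black grip post and slide it nose first along the worktop into the mouth of the white imaging hood, keeping the dish level and letting the nose push the sprung black flap inward and hold it open as it goes. Push the carrier gently on until the stud on its nose has clicked fully home between the sprung jaws of the catch hidden at the back, at a depth that you must feel for, without ramming it, and let go so that the dish lies flat in the pocket and the flap is shut behind it. Leave the tube rack, the timer and the stack of dishes where they are.

Things in the scene. Friction and masses are not known exactly. Their poses are not given: they have to be found in the camera images.
- dish: Round clear culture dish, lid on, a layer of straw-coloured agar inside: 64 mm across, 15 mm tall, about 30 g, standing on the worktop. Origin: centre of its underside; z up.
- carrier: Loose flat aluminium carrier for one dish, 0.22 to 0.35 kg, slides on its underside. Origin: on the underside below the pocket's middle; +x to the nose, z up. Body x -36 to 70 mm, y -42 to 42 mm: a 4 mm plate with a rail 7 mm wide and 22 mm high along each side and a 22 mm high front bar (front face x = 70). Behind it a tongue 4 mm thick, 36 mm wide, runs back to an upright black grip post.
- pocket (a point): Middle of the carrier's pocket floor, 4 mm above its underside. Rails and four black corner blocks (14 mm high) leave the dish about 3 mm of play all round; in it the dish's top is 3 mm below the rails. Fore and aft the pocket is open 44 mm wide (carrier y -22 to 22) from carrier x -130 to 63 mm, so fingers reach the dish there along the carrier's x axis.
- post_top (a point): Middle of the top of the carrier's grip post, 52 mm above the worktop, at carrier x = -150 mm, y = 0. The post is 24 mm (carrier x) by 12 mm (carrier y) and plain from 8 to 52 mm height; grip it across its 12 mm.
- stud_tip (a point): Tip of the steel stud on the carrier's nose, at carrier x = 99 mm, 10 mm above the underside: a 7 mm neck with a round-nosed head 15 mm thick. On either side of it a sloping runner (y 31 to 41 mm) rises from 5 mm height at x = 103 to the rail's 22 mm; the runners lift the flap.
- hood: White dish imager fixed on the worktop: a dark hood without a floor, 124 mm wide, 215 deep, 108 high, a camera on top (to 193 mm). Origin: on the worktop, middle of its mouth; +x straight into the bay, z up. Mouth and bay are 88 mm wide (carrier 84). The total force between carrier and hood (flap and catch included) must stay below 30 N.
- mouth (a point): 12 mm above the hood's origin. Two steel lead-in cheeks, 30 mm high, flank the mouth and reach 24 mm out towards the user, widening to about 110 mm. When home, the carrier's body is wholly past the flap and its post stands 54 to 68 mm in front of the mouth.
- flap (a joint): Black sprung flap in the mouth, 85 x 43 mm, on a level hinge 46 mm up, 8 mm inside the mouth; lower edge 3 mm up (9 mm in the middle, for the tongue). rad: 0 = shut, grows as the lower edge swings into the bay, about 1.0 on the carrier's rails. Its spring always shuts it; pushing through takes 4 to 10 N with friction. A small lever on its shaft, at the hood's left, is only for unloading.
- jaw_left (a joint): Left of the two sprung jaws of the snap catch hidden at the back of the bay. m: 0 = at rest (also when the stud's head is wholly through), 0.002 while the head spreads them. The stud meets the jaws 20 mm before the carrier's front bar meets the catch's solid front face; pushing through takes 8 to 17 N in all.
- jaw_right (a joint): Right jaw, likewise. The catch's bracket is adjustable, its depth is not measured: the carrier's origin is anywhere from 82 to 96 mm inside the mouth (hood +x) when the front bar meets the solid stop. In the last 8 mm the resistance drops to nothing and the jaws close behind the head; from 2 mm before the stop up to the stop it is home. At the stop the force rises steeply: stop pushing by 20 N.
- tube_rack: Blue tube rack, 58 x 90 x 40 mm, a bystander. Origin: centre of its underside.
- timer: White lab timer, 60 x 64 x 18 mm, a bystander. Origin: centre of its underside.
- dish_stack: Stack of three clear empty dishes, 64 mm across, 45 mm high, a bystander. Origin: centre of its underside.

How it is judged:
On the way, in this order (a step that is already met when the one before it is completed fails the run):
1. the dish lies flat in the carrier's pocket, let go (x of dish in the frame of carrier between -0.005 and 0.005 m and y of dish in the frame of carrier between -0.005 and 0.005 m and z of dish in the frame of carrier below 0.007 m and angle between the z axis of dish and the z axis of carrier, either way round below 0.08 rad and contact force between the fingers and dish below 0.1 N), for 0.2 s.
2. the carrier, with the dish in its pocket, is in the mouth and holds the flap open (x of dish in the frame of carrier between -0.005 and 0.005 m and y of dish in the frame of carrier between -0.005 and 0.005 m and z of dish in the frame of carrier below 0.007 m and angle between the z axis of dish and the z axis of carrier, either way round below 0.08 rad and value of joint flap above 0.7 rad and x of carrier in the frame of hood above 0 m), for 0.1 s.
At the end, for the whole second after the job is handed in: Carrier home: origin 79.5 mm or more inside the mouth, straight within 0.06 rad, both jaws within 1 mm of rest; flap below 0.06 rad; dish flat in the pocket, within 5 mm of its middle (underside less than 7 mm above the carrier's); both at rest (x of dish in the frame of carrier between -0.005 and 0.005 m and y of dish in the frame of carrier between -0.005 and 0.005 m and z of dish in the frame of carrier below 0.007 m and angle between the z axis of dish and the z axis of carrier, either way round below 0.08 rad and x of carrier in the frame of hood above 0.0795 m and angle between the x axis of carrier and the x axis of hood, either way round below 0.06 rad and value of joint each of jaw_left, jaw_right below 0.001 m and value of joint flap below 0.06 rad and linear speed of each of carrier, dish below 0.01 m/s); the robot touches nothing.
It fails at once if the carrier is rammed or jammed: more than 30 N between carrier and hood (contact force between carrier and hood above 30 N).
It fails at once if the dish is tipped by more than 0.35 rad (angle between dish's own z axis and vertical above 0.35 rad).
It fails at once if a bystander (tube rack, timer or dish stack) is shifted by more than 15 mm (distance of any of tube_rack, timer, dish_stack from where it was at the start of the episode above 0.015 m).
It also fails if it takes over 67 s, if anything falls off the work surface, if the arm or the gripper's body presses on something with over 40 N, if the wrist force passes 120 N, or if a joint passes its speed limit or range.

ROBOT

A 7-joint arm with a two-finger parallel gripper is mounted at the origin on a cart in front of the work surface, level with it; the furniture and walls round the work are solid. World frame = base frame: x ahead of the robot, y to its left, z up, the work surface at z = 0. Lengths are in m, angles in rad, forces in N, time in s.
With the tool pointing down it reaches from about 0.425 to 0.825 m from the base axis. Payload 3.6 kg.
Tool frame: the origin (TCP) lies on the centre line of the jaws, within the pads' length; the fingertips stand 22 mm ahead of it and the grasp point (between the pads) lies 3 mm ahead of it; z points along the fingers, y is the line along which they close (so a half turn about z gives the same grasp; the last joint's range is limited). The gripper opens to 85 mm and grips with 20 to 120 N. Pads are 22 mm wide; open, the fingers measure 114 mm over their backs; the gripper's body (76 mm by 85 mm) begins 54 mm behind the grasp point. The pads swing forward as they close: fully open they stand 13 mm farther back than shut.
Start: joints at [-1.179, 0.615, -0.013, 1.423, 0.008, 1.103, -0.04], TCP at [0.264, 0.594, 0.232] pointing down, gripper open.
Joint ranges: [-3.12, 3.12], [-0.3, 2.06], [-1.34, 1.32], [0.26, 2.42], [-1.36, 4.5], [0.01, 1.98], [-2.84, 2.84]. Speed limits (rad/s): [2.79, 2.79, 3.14, 3.14, 3.14, 3.14, 3.14].

INTERFACE

Orientations are given as a 3x3 rotation matrix whose columns are the frame's x, y, z axes.
In Python, from plant import get_state, snapshot, finish_job, search_frame, tip_of gives the robot as it stands. The module is installed in compiled form; this text tells all that it offers.
- The arm moves only by the shell command python3 -m creep 'ROWS'. ROWS is JSON, a list of rows, each a list of 7 numbers: the closure, from 0 (fully open) to 1 (shut), then the shift along the tool's x, y, z in units of 40 mm (1.0 is 40 mm), then the turn, a rotation vector about the tool's x, y, z in rad. A call has 1 to 20 rows; each row shifts and turns the commanded pose from where the row before left it, along the tool's axes as they then stand; what a row does not reach is not made up. A row lasts 1/10 s, in which the tool goes at most 50 mm and 8.59 degrees, less where a joint would pass 70% of its speed; a pose out of reach is approached as far as the arm can. A call is refused whole if a number of a shift passes 1 or a number of a turn 0.15, either way. A call with a gripper value outside its range is refused whole. The fingers move at their own pace and stop on an object; the grip force is fixed at half the most. Time passes only in rows, so rows that do not move let the fingers close. It gives the time, the measured TCP pose, the force, the opening and the grip force at its end, in the units of the state.
- get_state(): the state, without advancing time (a new reading comes with each control period).
- snapshot(name): name is "scene" or "side" or "wrist"; returns a dict with "pixels" (420x560x3 uint8, red, green, blue), "K" (3x3 intrinsics, pixels), "R" (3x3) and "t" (3): a world point X has camera coordinates R X + t. Camera axes: x right, y down, z forward; pixel columns grow to the right and rows downward; lengths in m; the calibration is good to about 2 mm. A picture is of the moment at which its call begins. There is no depth.
- finish_job(): hands the job in; it is judged then, once.
Trained networks look in a picture, given as the dict that the camera call returned (one of the last four; its "shot" number tells which), for a name from the list of things; names that differ only in an ending like _2 or _b are one class to them, and where a whole thing is asked for, a point or a joint stands for the part that bears it (a point fixed in the world has none). Each returns a list of dicts, best first, with "confidence" (0 to 1); they miss things now and then, are a little off and sometimes report something else, mostly with a low value. They report only what shows in the picture. A call takes as long as a camera call.
- search_frame(picture, target): "rect" ([left, top, width, height] in pixels, round what is visible of it).
- tip_of(picture, target): "point" ([column, row] in pixels: a listed point, or the origin of a listed thing).
The state is a dict: "t": time; "qpos": joint angles; "qvel": joint speeds; "tau": joint torques, N m; "eef_pos": TCP position; "eef_rot": TCP orientation; "ft_force": force on the tool from outside, world axes, zero at the start; "ft_torque": the same for the moment, N m; "finger_gap": finger opening in m; "grip_force": force on a finger pad.
Only numpy, scipy, OpenCV 4.12 (cv2) and the standard library are available. Lean on these libraries where they do the work, as an engineer would, in place of code of your own. Each camera call takes 0.05 s, during which the arm holds its last target. There are 200 camera calls.

## Working session

There is one attempt and no reset: what is moved stays moved. The work goes in short steps, Python scripts to look and compute and a shell command to move; the robot and the scene stay as the last step left them, time stands still between calls to the robot, and variables do not carry over. Pictures are saved under pics/ and viewed, at most 10 in all, crops included, and the job is handed in when it is done.

```bash
mkdir -p pics; cat > h.py <<'E'
import numpy as np, cv2, sys
from plant import *
def ray(s,uv):
    K,R,t=map(np.array,(s["K"],s["R"],s["t"]))
    d=R.T@np.linalg.solve(K,np.array([uv[0],uv[1],1.0])); return -R.T@t,d
def onz(s,uv,z):
    c,d=ray(s,uv); return c+d*(z-c[2])/d[2]
def save(s,n): cv2.imwrite("pics/"+n,cv2.cvtColor(np.array(s["pixels"]),cv2.COLOR_RGB2BGR))
def proj(s,X):
    p=np.array(s["K"])@(np.array(s["R"])@np.array(X)+np.array(s["t"])); return p[:2]/p[2]
Z=dict(dish=0,carrier=0,pocket=.004,post_top=.052,stud_tip=.01,hood=0,mouth=.012,tube_rack=0,timer=0,dish_stack=0)
E
python3 - <<'E'
from h import *
st=get_state(); print(st["t"],st["eef_pos"],np.round(st["eef_rot"],3).tolist(),st["finger_gap"])
for n in("scene","side"):
    s=snapshot(n); save(s,n+"0.png"); print(n,"cam",np.round(ray(s,(280,210))[0],3))
    for k in Z:
        for r in tip_of(s,k)[:2]: print(k,np.round(r["point"],1),round(r["confidence"],2),np.round(onz(s,r["point"],Z[k]),4))
E
```

```text
0.0 [0.26397623 0.59313517 0.23132144] [[-0.914, 0.407, -0.001], [0.407, 0.914, -0.002], [-0.0, -0.003, -1.0]] 0.08503775750824784
scene cam [-0.147 -1.313  0.765]
dish [261.  243.2] 0.7 [ 0.4804 -0.2255  0.    ]
carrier [246.9 200.8] 0.66 [0.5747 0.0369 0.    ]
pocket [250.8 202. ] 0.74 [0.5781 0.0157 0.004 ]
post_top [202.7 197.4] 0.76 [0.4135 0.0336 0.052 ]
stud_tip [273.4 195.8] 0.77 [0.6629 0.0098 0.01  ]
stud_tip [247.7 203.5] 0.31 [5.581e-01 4.000e-04 1.000e-02]
hood [331.1 234.6] 0.94 [ 0.6897 -0.2849  0.    ]
hood [307.6 285.5] 0.18 [ 0.4821 -0.4628  0.    ]
mouth [328.5 225.5] 0.69 [ 0.7027 -0.2526  0.012 ]
tube_rack [261.1 178.9] 0.79 [0.7071 0.1723 0.    ]
timer [306.7 286.9] 0.56 [ 0.4768 -0.4666  0.    ]
side cam [ 0.394 -1.126  0.799]
dish [239.9 253.1] 0.94 [ 0.4691 -0.2318  0.    ]
carrier [265.1 194. ] 0.88 [0.5705 0.0073 0.    ]
carrier [211.3 177.1] 0.46 [0.4252 0.1231 0.    ]
pocket [263.3 189.4] 0.75 [0.5683 0.0255 0.004 ]
pocket [210.7 177.2] 0.69 [0.4232 0.1166 0.004 ]
post_top [208.8 176.4] 0.66 [0.4165 0.0467 0.052 ]
post_top [247.7 159.6] 0.61 [0.5367 0.1195 0.052 ]
stud_tip [297.4 184.1] 0.58 [0.6694 0.0268 0.01  ]
hood [326.3 257.3] 0.58 [ 0.6738 -0.2839  0.    ]
mouth [301.1 164.3] 0.32 [0.7037 0.13   0.012 ]
tube_rack [301.8 161. ] 0.63 [0.715  0.1684 0.    ]
tube_rack [251.1 158.4] 0.48 [0.5584 0.2117 0.    ]
timer [257.2 328. ] 0.94 [ 0.4767 -0.4677  0.    ]
dish_stack [249.2 158.8] 0.85 [0.5521 0.2103 0.    ]
dish_stack [239.8 253. ] 0.5 [ 0.4689 -0.2314  0.    ]
```

View pics/scene0.png

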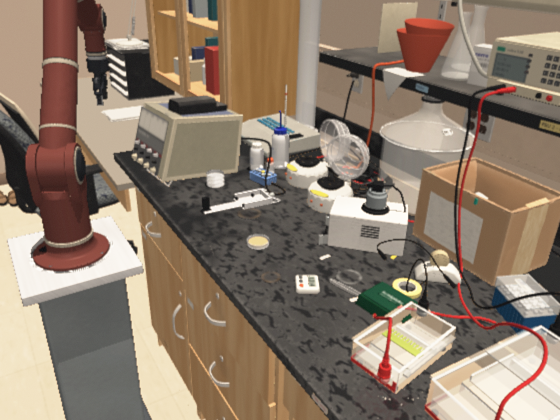

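View pics/side0.png

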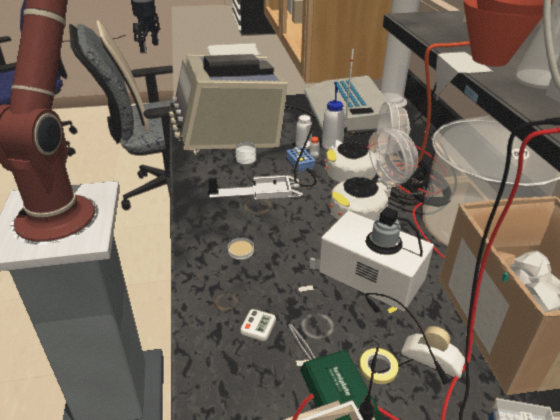

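The scene view shows the carrier at (240,200) with its nose to the right, the dish at (258,242), and the hood at (370,222) with its mouth and cheek on the left at (325,237). The timer is at (307,284), the rack at (263,174) and the stack at (215,180). A big oscilloscope at (190,140) lies between the arm's start and the work, so I'll locate that and the hood's edges next.

```bash
python3 - <<'E'
from h import *
a=snapshot("scene"); b=snapshot("side"); w=snapshot("wrist"); save(w,"wrist0.png")
print("scope side",[np.round(onz(b,p,0)[:2],3).tolist() for p in((185,148),(280,148),(176,105),(286,140))])
print("scope scene",[np.round(onz(a,p,0)[:2],3).tolist() for p in((155,178),(240,165),(130,140))])
def tri(p,q):
    c1,d1=ray(a,p);c2,d2=ray(b,q)
    A=np.array([d1,-d2]).T; s=np.linalg.lstsq(A,c2-c1,rcond=None)[0]; return np.round((c1+d1*s[0]+c2+d2*s[1])/2,3)
print("scope top", tri((136,103),(183,57)),tri((240,105),(286,83)))
st=get_state(); R=np.array(st["eef_rot"]);p=np.array(st["eef_pos"]); c,d=ray(w,(280,210))
print("cam in tool",R.T@(c-p), "axis",R.T@d,"camxy in tool",(np.array(w["R"])@R).round(3).tolist(), w["K"])
for z,n in((a,"scene"),(b,"side")):
    img=np.array(z["pixels"])[190:310,290:440] if n=="scene" else np.array(z["pixels"])[200:310,290:440]
    cv2.imwrite(f"pics/c_{n}.png",cv2.resize(img[:,:,::-1],None,fx=5,fy=5,interpolation=cv2.INTER_CUBIC))
E
```

```text
scope side [[0.353, 0.315], [0.662, 0.262], [0.329, 0.659], [0.692, 0.313]]
scope scene [[0.366, 0.364], [0.7, 0.328], [0.407, 0.808]]
scope top [0.375 0.538 0.232] [0.67  0.248 0.249]
cam in tool [ 0.08169974  0.0004594  -0.14212019] axis [-0.30817544 -0.00491569  0.95140394] camxy in tool [[-0.0, 1.0, -0.001], [-0.948, -0.0, -0.319], [-0.319, 0.001, 0.948]] [[354.30092001   0.         282.0176861 ]
 [  0.         354.30092001 214.09064009]
 [  0.           0.           1.        ]]
```

View pics/c_side.png

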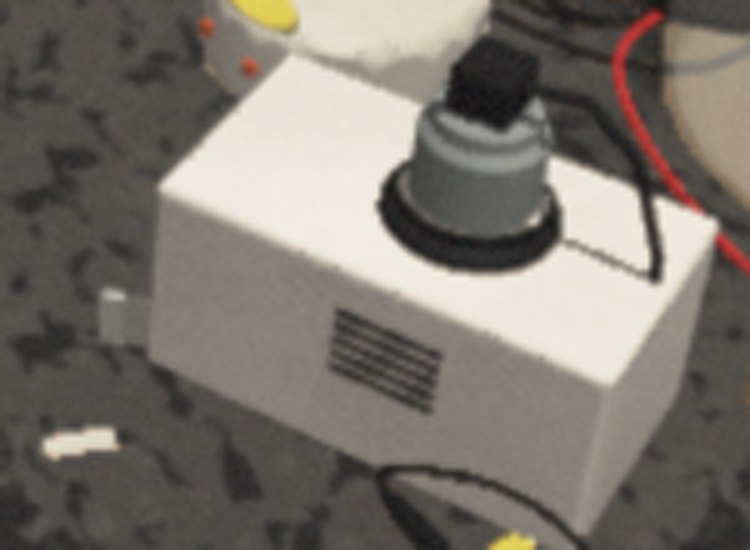

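The crop shows the hood's top corners at crop pixels (160,187), (292,55), (718,228) and (610,385), with the mouth cheek at crop (115,315). The scope spans about x 0.36–0.69, y>0.3, and is 0.25 tall, so I'll rise first and then cross it.

```bash
python3 -m creep '[[0,0,0,-0.85,0,0,0],[0,0,0,-0.85,0,0,0],[0,0,0,-0.85,0,0,0],[0,0,0,-0.85,0,0,0],[0,0,0,-0.85,0,0,0],[0,0,0,0,0,0,0]]'
python3 - <<'E'
from h import *
b=snapshot("side")
for p in((322,237.4),(348.4,211),(412,277),(433.6,245.6)): print(np.round(onz(b,p,.108),4))
E
```

```text
t: 1.85
eef_pos: [0.2651, 0.5955, 0.4087]
eef_rot: [[-0.914, 0.407, 0.005], [0.407, 0.914, 0.011], [0.0, 0.012, -1.0]]
ft_force: [0.0, 0.6, 0.8]
finger_gap: 0.0854
grip_force: 0.0
[ 0.6436 -0.333   0.108 ]
[ 0.7301 -0.2496  0.108 ]
[ 0.7907 -0.4848  0.108 ]
[ 0.8757 -0.4024  0.108 ]
```

```bash
python3 -m creep '[[0,-0.85,-0.88,0,0,0,0],[0,-0.85,-0.88,0,0,0,0],[0,-0.85,-0.88,0,0,0,0],[0,-0.85,-0.88,0,0,0,0],[0,-0.85,-0.88,0,0,0,0],[0,-0.85,-0.88,0,0,0,0],[0,-0.85,-0.88,0,0,0,0],[0,-0.85,-0.88,0,0,0,0],[0,-0.85,-0.88,0,0,0,0],[0,-0.85,-0.88,0,0,0,0],[0,-0.85,-0.88,0,0,0,0],[0,-0.85,-0.88,0,0,0,0],[0,-0.85,-0.88,0,0,0,0],[0,-0.85,-0.88,0,0,0,0],[0,0,0,0,0,0,0]]' && python3 -m creep '[[0,0,0,0,0,0,0.15],[0,0,0,0,0,0,0.15],[0,0,0,0,0,0,0.15],[0,0,0,0,0,0,0.15],[0,0,0,0,0,0,0.15],[0,0,0,0,0,0,0.15],[0,0,0,0,0,0,0.15],[0,0,0,0,0,0,0.15],[0,0,0,0,0,0,0],[0,0,0,0,0,0,0]]'
python3 - <<'E'
from h import *
s=snapshot("wrist"); save(s,"wrist1.png")
for k in Z:
    for r in tip_of(s,k)[:2]: print(k,np.round(r["point"],1),round(r["confidence"],2),np.round(onz(s,r["point"],Z[k]),4))
E
```

```text
t: 3.4
eef_pos: [0.4985, -0.0586, 0.4009]
eef_rot: [[-0.908, 0.42, -0.003], [0.42, 0.908, -0.006], [-0.0, -0.006, -1.0]]
ft_force: [0.2, 0.1, -0.6]
finger_gap: 0.0856
grip_force: 0.0
t: 4.4
eef_pos: [0.4983, -0.0494, 0.4016]
eef_rot: [[0.044, 0.999, -0.002], [0.999, -0.044, 0.0], [0.0, -0.002, -1.0]]
ft_force: [0.1, 0.7, -0.2]
finger_gap: 0.0855
grip_force: 0.0
dish [268.2 255.2] 0.63 [ 0.4673 -0.2215  0.    ]
carrier [333.7  94. ] 0.72 [0.577  0.0311 0.    ]
pocket [332.   91.7] 0.96 [0.574  0.0344 0.004 ]
post_top [225.3  91.4] 0.86 [0.4279 0.0408 0.052 ]
stud_tip [401.8  95.3] 0.78 [0.6728 0.0251 0.01  ]
hood [391.6 281.3] 0.94 [ 0.6776 -0.2802  0.    ]
hood [398.2 286.2] 0.42 [ 0.6895 -0.2903  0.    ]
mouth [397.8 286.9] 0.6 [ 0.6848 -0.2845  0.012 ]
timer [281.6 370.7] 0.58 [ 0.4791 -0.4633  0.    ]
```

View pics/wrist1.png

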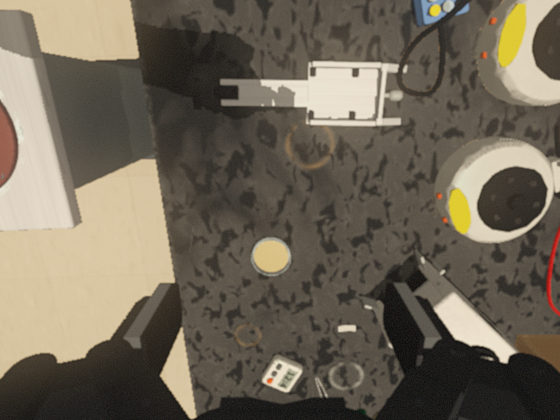

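The wrist view shows the dish at (271,257), the carrier at (345,95) with its post end at (225,92) and its nose to the right, the timer at (283,374), and the hood mouth near (420,265). Next I refine these by segmentation.

```bash
cat >> h.py <<'E'
def dishfix(s,z=.008,near=None):
    h=cv2.cvtColor(np.array(s["pixels"]),cv2.COLOR_RGB2HSV)
    m=cv2.inRange(h,(14,70,90),(32,255,255))
    n,l,st,c=cv2.connectedComponentsWithStats(m)
    out=[]
    for i in range(1,n):
        if st[i,4]>150:
            u=(c[i][0],c[i][1]); out.append((np.round(u,1).tolist(),st[i].tolist(),np.round(onz(s,u,z),4).tolist()))
    return out
def totool(d):
    R=np.array(get_state()["eef_rot"]); return np.round(R.T@np.array(d)/.04,3)
E
python3 - <<'E'
from h import *
s=snapshot("wrist")
for o in dishfix(s): print(o)
g=cv2.cvtColor(np.array(s["pixels"]),cv2.COLOR_RGB2GRAY)
m=(g>150).astype(np.uint8); m[:40]=0;m[140:]=0;m[:,:295]=0;m[:,402:]=0
c=max(cv2.findContours(m,0,2)[0],key=cv2.contourArea); r=cv2.minAreaRect(c); print(r,[np.round(onz(s,p,.022),4).tolist() for p in cv2.boxPoints(r)])
x=np.array(s["pixels"])[50:140,210:420]
cv2.imwrite("pics/carr.png",cv2.resize(x[:,:,::-1],None,fx=3.8,fy=3.8,interpolation=cv2.INTER_CUBIC))
p=np.array(get_state()["eef_pos"]); print(p,totool(np.array([.469,-.224,.12])-p))
E
```

```text
([117.8, 45.5], [67, 0, 72, 63, 245], [0.2806, 0.1078, 0.008])
([509.8, 33.6], [495, 2, 30, 64, 1258], [0.8176, 0.0968, 0.008])
([289.0, 142.1], [283, 124, 14, 37, 213], [0.5106, -0.0348, 0.008])
([320.9, 151.5], [298, 125, 36, 44, 369], [0.5581, -0.0512, 0.008])
([458.1, 209.7], [447, 187, 24, 47, 809], [0.7751, -0.1538, 0.008])
([270.4, 255.9], [254, 240, 34, 32, 875], [0.472, -0.2202, 0.008])
([90.3, 334.0], [0, 270, 176, 109, 428], [0.1387, -0.359, 0.008])
([247.0, 334.9], [234, 324, 28, 22, 228], [0.4206, -0.3746, 0.008])
([173.5, 374.8], [159, 327, 39, 93, 188], [0.2752, -0.4572, 0.008])
([540.2, 345.2], [514, 332, 46, 40, 1147], [0.9534, -0.4224, 0.008])
((347.5, 92.5), (63.0, 105.0), 90.0) [[0.5231, 0.0753, 0.022], [0.6657, 0.0684, 0.022], [0.6705, -0.0151, 0.022], [0.5201, -0.0079, 0.022]]
[ 0.49879777 -0.04998942  0.40252377] [-4.381 -0.536  7.063]
```

View pics/carr.png

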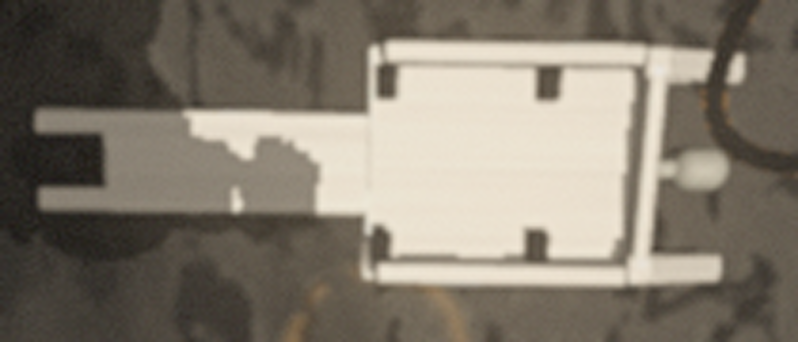

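The carrier crop shows corner blocks at crop (387,82), (548,83), (380,242) and (536,245), the stud head at (705,170), and a carrier axis almost parallel to the image rows.

```bash
python3 -m creep '[[0,-0.61,-0.07,1,0,0,0],[0,-0.61,-0.07,1,0,0,0],[0,-0.61,-0.07,1,0,0,0],[0,-0.61,-0.07,1,0,0,0],[0,-0.61,-0.07,1,0,0,0],[0,-0.61,-0.07,1,0,0,0],[0,-0.61,-0.07,1,0,0,0],[0,0,0,0,0,0,0],[0,0,0,0,0,0,0]]'
python3 - <<'E'
from h import *
s=snapshot("wrist"); save(s,"w2.png")
for o in dishfix(s):
    if o[1][4]>800: print(o)
for r in tip_of(s,"dish")[:2]: print(r["confidence"],r["point"],onz(s,r["point"],0))
for r in search_frame(s,"dish")[:2]: print(r)
st=get_state();p=np.array(st["eef_pos"]);print(p)
E
```

```text
t: 5.9
eef_pos: [0.4707, -0.2199, 0.122]
eef_rot: [[0.049, 0.999, -0.002], [0.999, -0.049, 0.001], [0.001, -0.002, -1.0]]
ft_force: [0.1, 0.5, 0.4]
finger_gap: 0.0858
grip_force: 0.0
([282.9, 208.6], [246, 172, 74, 73, 4289], [0.472, -0.2192, 0.008])
0.6 [283.9, 206.8] [ 0.47267451 -0.22027349  0.        ]
{'rect': [240.4, 165.5, 84.1, 88.0], 'confidence': 0.76}
[ 0.47267985 -0.21884603  0.12403282]
```

View pics/w2.png

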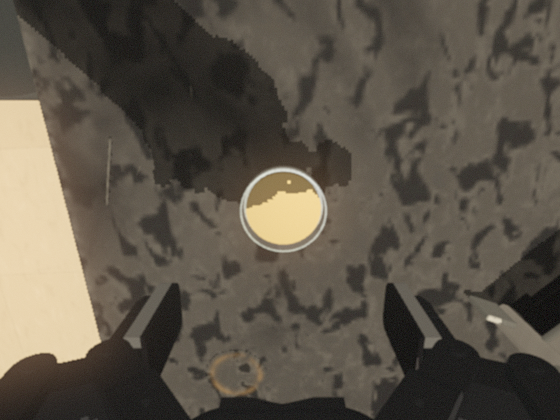

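The dish is at (283,209), centred between the pads at (180,290) and (386,290). I partly close, then descend while feeling for the worktop.

```bash
python3 -m creep '[[0.1,0,0,0.8,0,0,0],[0.1,0,0,0.8,0,0,0],[0.1,0,0,0.8,0,0,0],[0.1,0,0,0,0,0,0],[0.1,0,0,0,0,0,0]]'; python3 -m creep '[[0.1,0,0,0.1,0,0,0],[0.1,0,0,0,0,0,0]]';python3 -m creep '[[0.1,0,0,0.1,0,0,0],[0.1,0,0,0,0,0,0]]';
```

```text
t: 6.55
eef_pos: [0.4722, -0.2193, 0.0278]
eef_rot: [[0.047, 0.999, 0.002], [0.999, -0.047, -0.0], [-0.0, 0.002, -1.0]]
ft_force: [-0.3, -1.1, 0.4]
finger_gap: 0.0767
grip_force: 0.0
t: 6.75
eef_pos: [0.4721, -0.2198, 0.024]
eef_rot: [[0.047, 0.999, 0.003], [0.999, -0.047, -0.001], [-0.001, 0.003, -1.0]]
ft_force: [0.4, 0.5, -1.1]
finger_gap: 0.0773
grip_force: 0.0
t: 6.95
eef_pos: [0.4711, -0.2196, 0.0188]
eef_rot: [[0.048, 0.999, 0.0], [0.999, -0.048, -0.0], [-0.0, 0.0, -1.0]]
ft_force: [-0.5, -0.2, -0.9]
finger_gap: 0.0768
grip_force: 0.0
```

```bash
for i in 1; do python3 -m creep '[[0.1,0,0,0.06,0,0,0],[0.1,0,0,0,0,0,0]]'; python3 -m creep '[[0.1,0,0,0.06,0,0,0],[0.1,0,0,0,0,0,0]]'; done | grep -E "pos|force"; python3 - <<'E'
from h import *
s=snapshot("wrist"); save(s,"w3.png")
E
```

```text
eef_pos: [0.4709, -0.2196, 0.0159]
ft_force: [-0.3, -0.4, 0.1]
grip_force: 0.0
eef_pos: [0.4708, -0.2196, 0.0134]
ft_force: [-0.6, 0.7, -0.2]
grip_force: 0.0
```

View pics/w3.png

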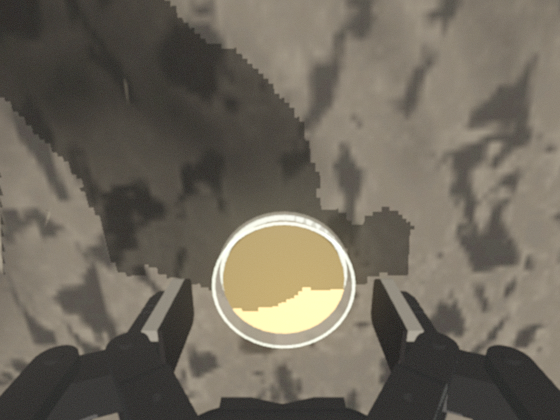

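The dish ellipse is centred at (283,280) between the pads at u 180 and 385, and there has been no worktop contact yet. I raise 2 mm and grip.

```bash
python3 -m creep '[[0.1,0.04,0,-0.05,0,0,0],[0.4,0,0,0,0,0,0],[0.4,0,0,0,0,0,0],[0.4,0,0,0,0,0,0],[0.4,0,0,0,0,0,0]]'
```

```text
t: 7.9
eef_pos: [0.4711, -0.2181, 0.0158]
eef_rot: [[0.048, 0.999, 0.0], [0.999, -0.048, -0.0], [-0.0, 0.0, -1.0]]
ft_force: [-0.4, -0.2, -0.8]
finger_gap: 0.0512
grip_force: 0.0
```

```bash
python3 -m creep '[[0.1,0,0,0,0,0,0],[0.1,0,0,0,0,0,0],[0.1,0,0,0,0,0,0]]'; python3 - <<'E'
from h import *
s=snapshot("wrist")
for o in dishfix(s):
    if o[1][4]>800: print(o)
print(search_frame(s,"dish")[:1])
E
python3 -m creep '[[0.1,0,0,-0.05,0,0,0],[0.1,0,0,0.1,0,0,0],[0.1,0,0,0.06,0,0,0],[0.1,0,0,0,0,0,0]]'; python3 -m creep '[[0.1,0,0,0.04,0,0,0],[0.1,0,0,0,0,0,0]]'
```

```text
t: 8.2
eef_pos: [0.471, -0.2181, 0.0157]
eef_rot: [[0.048, 0.999, -0.0], [0.999, -0.048, -0.0], [-0.0, -0.0, -1.0]]
ft_force: [-0.2, -1.0, 0.6]
finger_gap: 0.0768
grip_force: 0.0
([278.5, 267.4], [224, 227, 119, 106, 7187], [0.4703, -0.2123, 0.008])
[{'rect': [211.6, 215.2, 141.8, 133.9], 'confidence': 0.82}]
t: 8.7
eef_pos: [0.4708, -0.2179, 0.0108]
eef_rot: [[0.048, 0.999, -0.001], [0.999, -0.048, 0.0], [0.0, -0.001, -1.0]]
ft_force: [0.1, 0.2, -0.4]
finger_gap: 0.0768
grip_force: 0.0
t: 8.9
eef_pos: [0.4709, -0.218, 0.0095]
eef_rot: [[0.048, 0.999, -0.0], [0.999, -0.048, 0.0], [0.0, -0.0, -1.0]]
ft_force: [-0.3, -0.7, -0.5]
finger_gap: 0.0767
grip_force: 0.0
```

```bash
for i in 1; do python3 -m creep '[[0.1,0,0,0.05,0,0,0],[0.1,0,0,0,0,0,0]]'; python3 -m creep '[[0.1,0,0,0.05,0,0,0],[0.1,0,0,0,0,0,0]]';python3 -m creep '[[0.1,0,0,0.05,0,0,0],[0.1,0,0,0,0,0,0]]'; done | grep -E "pos|ft_force"
```

```text
eef_pos: [0.471, -0.218, 0.0075]
ft_force: [1.2, 0.6, 0.6]
eef_pos: [0.4709, -0.218, 0.0055]
ft_force: [-0.2, 0.1, 0.1]
eef_pos: [0.471, -0.218, 0.0035]
ft_force: [0.2, 0.2, 0.8]
```

```bash
python3 -m creep '[[0.2,0,0,0,0,0,0],[0.3,0,0,0,0,0,0],[0.3,0,0,0,0,0,0]]';  python3 -c "
from h import *
s=snapshot('wrist'); save(s,'w4.png')
print(search_frame(s,'dish')[:1])"
```

```text
t: 9.8
eef_pos: [0.4711, -0.2181, 0.0044]
eef_rot: [[0.048, 0.999, 0.0], [0.999, -0.048, 0.0], [0.0, 0.0, -1.0]]
ft_force: [-0.6, 0.3, 4.6]
finger_gap: 0.0606
grip_force: 55.9
[{'rect': [209.9, 222.2, 145.0, 144.4], 'confidence': 0.59}]
```

View pics/w4.png

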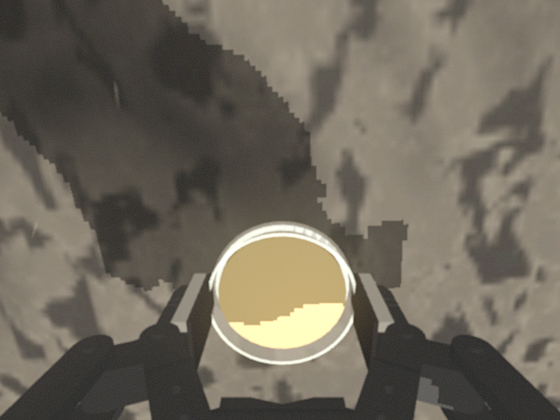

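The dish is gripped: its rim is centred at (282,292), the pads sit on both sides, and the tips are at worktop level. I lift and go beside the carrier to look at it closely.

```bash
python3 -m creep '[[0.4,0,0,-0.2,0,0,0],[0.4,0,0,-0.4,0,0,0],[0.4,0,0,-0.6,0,0,0],[0.4,0.4,0.2,-0.7,0,0,0],[0.4,0.7,0.32,-0.7,0,0,0],[0.4,0.7,0.32,-0.7,0,0,0],[0.4,0.7,0.32,-0.6,0,0,0],[0.4,0.7,0.32,-0.5,0,0,0],[0.4,0.5,0.3,-0.3,0,0,0],[0.4,0.3,0.15,-0.2,0,0,0],[0.4,0,0,0,0,0,0],[0.4,0,0,0,0,0,0]]'
python3 - <<'E'
from h import *
s=snapshot("wrist"); save(s,"w5.png")
for k in("dish","carrier","pocket","post_top","stud_tip","mouth","hood"):
    for r in tip_of(s,k)[:2]: print(k,np.round(r["point"],1),round(r["confidence"],2),np.round(onz(s,r["point"],Z[k]),4))
E
```

```text
t: 11.1
eef_pos: [0.5547, -0.0631, 0.1992]
eef_rot: [[0.049, 0.999, -0.002], [0.999, -0.049, -0.001], [-0.001, -0.002, -1.0]]
ft_force: [-0.0, -0.5, -0.7]
finger_gap: 0.06
grip_force: 64.7
dish [282.3 286.1] 0.6 [ 0.5496 -0.1784  0.    ]
carrier [296.1  81.9] 0.94 [0.5723 0.0296 0.    ]
pocket [299.9  77.5] 0.61 [0.5757 0.033  0.004 ]
post_top [104.5  71.9] 0.85 [0.4253 0.0424 0.052 ]
stud_tip [411.   77.7] 0.89 [0.6722 0.0278 0.01  ]
hood [104.8  73.2] 0.33 [0.4012 0.0454 0.    ]
```

View pics/w5.png

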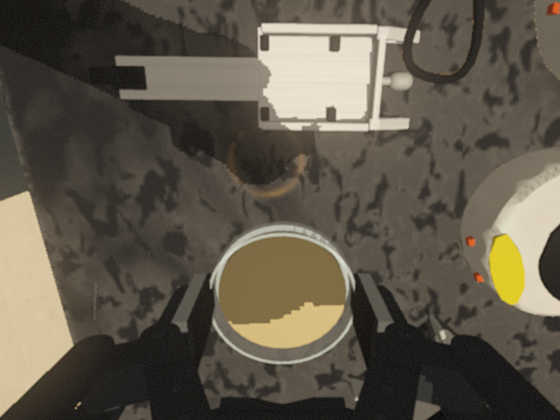

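The view shows block centres at (265,44), (335,44), (264,115) and (331,114). The rail rear corners are at (259,24) and (259,130), the stud tip is at (413,81), and the post top's left edge is at (92,77). Now I fit the carrier pose.

```bash
python3 - <<'E'
from h import *
from scipy.optimize import least_squares
s=snapshot("wrist")
obs=[((-.036,.042,.022),(259,24)),((-.036,-.042,.022),(259,131)),((.099,0,.01),(413,81)),((-.162,0,.052),(92,77.5))]
lines=[((-.07,.018,.004),57),((-.07,-.018,.004),100)]
def res(q):
    c,n=np.cos(q[2]),np.sin(q[2]); W=lambda p:(q[0]+c*p[0]-n*p[1],q[1]+n*p[0]+c*p[1],p[2])
    r=[]
    for p,u in obs: r+=list(proj(s,W(p))-u)
    for p,v in lines: r.append(proj(s,W(p))[1]-v)
    b=np.mean([proj(s,W((x,y,.014))) for x in(-.03,.03) for y in(-.03,.03)],0)
    r+=list(2*(b-np.array([298.7,79.2]))); return np.array(r)
o=least_squares(res,[.574,.032,-.05],loss="soft_l1"); q=o.x;print(q,np.round(res(q),1))
p=np.array(get_state()["eef_pos"]);R=np.array(get_state()["eef_rot"]); print(p, np.arctan2(R[1,1],R[0,1]))
print(totool([q[0],q[1],.05]-p))
# dish in tool
print(dishfix(s,.2)[-4:], search_frame(s,"dish")[:1], proj(s,p+R@[0,0,-.0106]))
E
```

```text
[ 0.57657325  0.03114205 -0.05495211] [-1.7 -0.1 -0.1 -0.5  0.   0.1 -1.5 -0.5  1.2  1.4  3.3 -0.2]
[ 0.55566847 -0.06233237  0.19954201] -0.04871053866898795
[2.36  0.41  3.738]
[([282.5, 181.8], [248, 150, 57, 49, 623], [0.5588, -0.0138, 0.2]), ([504.8, 269.7], [487, 234, 37, 73, 2001], [0.6556, -0.0586, 0.2]), ([281.9, 292.1], [219, 236, 127, 113, 11442], [0.556, -0.0651, 0.2]), ([35.0, 382.2], [0, 343, 73, 74, 186], [0.4297, -0.1105, 0.2])] [{'rect': [210.5, 221.3, 142.7, 144.3], 'confidence': 0.96}] [280.77668436 298.94472438]
```

```bash
python3 -m creep '[[0.4,0.4,0.06,0.5,0,0,0],[0.4,0.6,0.1,0.8,0,0,0],[0.4,0.6,0.1,0.8,0,0,0],[0.4,0.5,0.08,0.8,0,0,0],[0.4,0.27,0.04,0.5,0,0,0],[0.4,0,0,0.3,0,0,0],[0.4,0,0,0,0,0,0],[0.4,0,0,0,0,0,0]]'
python3 - <<'E'
from h import *
p=get_state()["eef_pos"];print(p,totool(np.array([.5755,.0315,.025])-p))
s=snapshot("scene");b=snapshot("side")
for n in(s,b):
  for k in("carrier","pocket","dish","stud_tip","post_top"):
    for r in tip_of(n,k)[:1]: print(k,np.round(r["point"],1),round(r["confidence"],2),np.round(onz(n,r["point"],Z[k] if k!="dish" else .046),4))
E
```

```text
t: 12.4
eef_pos: [0.5762, 0.0302, 0.0526]
eef_rot: [[0.05, 0.999, 0.002], [0.999, -0.05, -0.001], [-0.001, 0.002, -1.0]]
ft_force: [-0.4, -0.6, -0.2]
finger_gap: 0.0608
grip_force: 64.8
[0.57619929 0.03023863 0.0525718 ] [ 0.031 -0.02   0.689]
carrier [248.8 202.2] 0.73 [0.5753 0.0246 0.    ]
pocket [250.  201.7] 0.84 [0.5769 0.0189 0.004 ]
dish [249.7 185.9] 0.62 [0.593  0.0507 0.046 ]
stud_tip [273.8 194. ] 0.82 [0.6714 0.0213 0.01  ]
post_top [203.3 198.1] 0.77 [0.4132 0.0281 0.052 ]
carrier [263.1 190.9] 0.7 [0.5673 0.0238 0.    ]
pocket [263.7 189.1] 0.82 [0.5696 0.0268 0.004 ]
dish [264.1 174.4] 0.52 [0.5733 0.0397 0.046 ]
stud_tip [298.  184.6] 0.97 [0.6706 0.0239 0.01  ]
post_top [211.  175.4] 0.8 [0.423  0.0509 0.052 ]
```

Fine. Lowering with feel.

```bash
(python3 -m creep '[[0.4,0.03,0,0.35,0,0,0],[0.4,0,0,0.3,0,0,0],[0.4,0,0,0,0,0,0]]'; python3 -m creep '[[0.4,0,0,0.1,0,0,0],[0.4,0,0,0.1,0,0,0],[0.4,0,0,0,0,0,0]]';python3 -m creep '[[0.4,0,0,0.1,0,0,0],[0.4,0,0,0,0,0,0]]')|grep -E "pos|force"
```

```text
eef_pos: [0.5737, 0.0336, 0.0231]
ft_force: [0.4, -0.1, -0.8]
grip_force: 64.8
eef_pos: [0.5754, 0.0332, 0.0172]
ft_force: [-0.2, -0.1, -1.1]
grip_force: 64.8
eef_pos: [0.5755, 0.0333, 0.0134]
ft_force: [0.0, 0.9, -1.5]
grip_force: 64.8
```

```bash
(python3 -m creep '[[0.4,0,0,0.05,0,0,0],[0.4,0,0,0,0,0,0]]'; python3 -m creep '[[0.4,0,0,0.05,0,0,0],[0.4,0,0,0,0,0,0]]')|grep -E "pos|ft_force"
```

```text
eef_pos: [0.5756, 0.0333, 0.0116]
ft_force: [-0.8, 0.5, 0.2]
eef_pos: [0.5755, 0.0333, 0.0095]
ft_force: [-0.7, -0.3, 0.5]
```

```bash
python3 -m creep '[[0.12,0,0,0,0,0,0],[0.12,0,0,0,0,0,0],[0.12,0,0,0,0,0,0],[0.12,0,0,-0.1,0,0,0],[0.12,0,0,-0.3,0,0,0],[0.12,0,0,-0.8,0,0,0],[0.12,0,0,-0.9,0,0,0],[0.12,0,0,-0.9,0,0,0],[0.12,0,0,-0.9,0,0,0],[0.12,-0.7,0,-0.7,0,0,0],[0.12,-0.8,0,-0.2,0,0,0],[0.12,-0.8,0,0,0,0,0],[0.12,0,0,0,0,0,0],[0.12,0,0,0,0,0,0]]'
python3 - <<'E'
from h import *
s=snapshot("wrist"); save(s,"w6.png")
for k in("dish","carrier","pocket","post_top","stud_tip"):
    for r in tip_of(s,k)[:1]: print(k,np.round(r["point"],1),round(r["confidence"],2),np.round(onz(s,r["point"],Z[k] if k!="dish" else .004),4))
for o in dishfix(s,.012):
    if o[1][4]>1000: print(o)
E
```

```text
t: 15.6
eef_pos: [0.571, -0.0596, 0.2027]
eef_rot: [[0.05, 0.999, 0.001], [0.999, -0.05, 0.0], [0.0, 0.001, -1.0]]
ft_force: [-0.4, -0.1, 0.6]
finger_gap: 0.0755
grip_force: 0.0
dish [282.   84.6] 0.85 [0.5764 0.0317 0.004 ]
post_top [88.6 77.4] 0.72 [0.4276 0.0432 0.052 ]
stud_tip [389.7  83.1] 0.71 [0.6719 0.028  0.01  ]
([281.7, 82.9], [251, 50, 63, 67, 3337], [0.5762, 0.033, 0.012])
([484.0, 271.4], [466, 237, 37, 71, 1933], [0.7787, -0.163, 0.012])
```

View pics/w6.png

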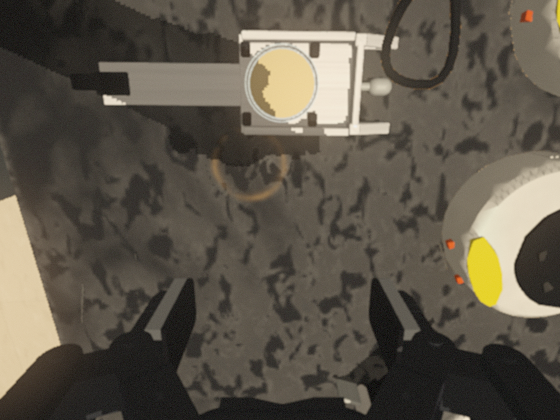

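The dish sits between the four black blocks, centred at (281,84). Next I turn the gripper 90° for the post.

```bash
python3 -m creep '[[0.2,0,0,0,0,0,-0.15],[0.2,0,0,0,0,0,-0.15],[0.2,0,0,0,0,0,-0.15],[0.2,0,0,0,0,0,-0.15],[0.2,0,0,0,0,0,-0.15],[0.2,0,0,0,0,0,-0.15],[0.2,0,0,0,0,0,-0.15],[0.2,0,0,0,0,0,-0.15],[0.2,0,0,0,0,0,-0.15],[0.2,0,0,0,0,0,-0.15],[0.2,0,0,0,0,0,-0.07],[0.2,0,0,0,0,0,0],[0.2,0,0,0,0,0,0]]'
python3 - <<'E'
from h import *
p=np.array(get_state()["eef_pos"]);print(p,totool(np.array([.427,.0405,.12])-p), get_state()["qpos"])
s=snapshot("wrist")
for k in("dish","carrier","pocket","post_top","stud_tip","hood","mouth"):
    for r in tip_of(s,k)[:1]: print(k,np.round(r["point"],1),round(r["confidence"],2),np.round(onz(s,r["point"],Z[k] if k!="dish" else .004),4))
E
```

```text
t: 17.2
eef_pos: [0.5712, -0.0584, 0.2016]
eef_rot: [[-0.999, 0.05, -0.0], [0.05, 0.999, 0.0], [0.0, 0.0, -1.0]]
ft_force: [-0.0, -0.0, 0.4]
finger_gap: 0.0683
grip_force: 0.0
[ 0.57123254 -0.05838944  0.20159771] [3.724 2.289 2.041] [-0.0052037   0.52928717  0.10732902  1.69318719 -0.06788796  0.92303822
  1.64938744]
dish [373.5 183.2] 0.75 [0.5766 0.0319 0.004 ]
carrier [375.2 182.2] 0.34 [0.5767 0.0346 0.    ]
stud_tip [367.9 271.8] 0.57 [0.6706 0.0276 0.01  ]
hood [ 85.7 293.3] 0.81 [ 0.6869 -0.2811  0.    ]
mouth [ 79.7 300.5] 0.75 [ 0.6884 -0.2816  0.012 ]
```

```bash
python3 -m creep '[[0.2,0.5,0.3,0.2,0,0,0],[0.2,0.8,0.5,0.45,0,0,0],[0.2,0.8,0.5,0.45,0,0,0],[0.2,0.8,0.5,0.45,0,0,0],[0.2,0.6,0.35,0.3,0,0,0],[0.2,0.2,0.14,0.19,0,0,0],[0.2,0,0,0,0,0,0],[0.2,0,0,0,0,0,0]]'
python3 - <<'E'
from h import *
p=np.array(get_state()["eef_pos"]);print(p,totool(np.array([.427,.0405,.046])-p))
s=snapshot("wrist"); save(s,"w7.png")
for k in("dish","carrier","pocket","post_top","stud_tip","hood","mouth"):
    for r in tip_of(s,k)[:1]: print(k,np.round(r["point"],1),round(r["confidence"],2),np.round(onz(s,r["point"],Z[k] if k!="dish" else .004),4))
g=cv2.cvtColor(np.array(s["pixels"]),cv2.COLOR_RGB2GRAY)
print([proj(s,(.427+a*.012,.0405+b*.006,.052)).round(1).tolist() for a in(-1,1) for b in(-1,1)])
c=proj(s,(.427,.0405,.052)).astype(int); print(c); 
if 0<c[1]<415: print("row",g[c[1]-8,c[0]-70:c[0]+70:3].tolist()); print(g[c[1]+8,c[0]-70:c[0]+70:3].tolist()); print("col",g[max(0,c[1]-60):c[1]+60:3,c[0]].tolist())
E
```

```text
t: 18.4
eef_pos: [0.429, 0.0398, 0.1205]
eef_rot: [[-0.999, 0.049, 0.002], [0.049, 0.999, -0.0], [-0.002, -0.0, -1.0]]
ft_force: [0.9, 0.8, 0.5]
finger_gap: 0.068
grip_force: 0.0
[0.42901664 0.03983528 0.12051218] [0.054 0.014 1.863]
dish [279.2 364.9] 0.63 [0.5779 0.0305 0.004 ]
[[271.7, 209.1], [290.9, 208.2], [273.8, 244.4], [292.4, 243.6]]
[282 226]
row [69, 73, 67, 57, 62, 62, 62, 66, 64, 70, 73, 82, 79, 80, 81, 98, 240, 240, 238, 153, 76, 68, 65, 72, 68, 68, 65, 76, 232, 235, 236, 153, 73, 74, 73, 74, 89, 86, 82, 75, 81, 89, 91, 95, 94, 95, 94]
[81, 78, 80, 76, 78, 75, 82, 82, 80, 83, 86, 87, 86, 92, 97, 105, 239, 240, 236, 236, 210, 82, 86, 88, 87, 83, 129, 235, 233, 235, 236, 119, 103, 106, 107, 102, 105, 108, 111, 107, 99, 87, 95, 101, 102, 101, 99]
col [49, 51, 49, 47, 53, 53, 43, 47, 42, 52, 55, 52, 55, 59, 62, 65, 67, 66, 67, 74, 72, 72, 83, 83, 93, 236, 237, 237, 236, 236, 236, 236, 235, 235, 236, 236, 236, 236, 236, 235]
```

```bash
python3 -m creep '[[0.2,0.04,0,0.6,0,0,0],[0.2,0,0,0.7,0,0,0],[0.2,0,0,0.46,0,0,0],[0.2,0,0,0.1,0,0,0],[0.2,0,0,0,0,0,0],[0.2,0,0,0,0,0,0]]'
```

```text
t: 19.4
eef_pos: [0.4269, 0.0401, 0.0464]
eef_rot: [[-0.999, 0.049, 0.001], [0.049, 0.999, 0.0], [-0.001, 0.0, -1.0]]
ft_force: [-0.7, -0.8, -0.1]
finger_gap: 0.0682
grip_force: 0.0
```

```bash
python3 -m creep '[[0.5,0,0,0,0,0,0],[0.8,0,0,0,0,0,0],[0.95,0,0,0,0,0,0],[0.95,0,0,0,0,0,0],[0.95,0,0,0,0,0,0],[0.95,0,0,0,0,0,0]]'
python3 - <<'E'
from h import *
s=snapshot("wrist"); save(s,"w8.png")
for k in("dish","carrier","stud_tip","hood","mouth"):
    for r in tip_of(s,k)[:1]: print(k,np.round(r["point"],1),round(r["confidence"],2),np.round(onz(s,r["point"],Z[k] if k!="dish" else .004),4))
print(dishfix(s,.012))
E
```

```text
t: 20.0
eef_pos: [0.4265, 0.0402, 0.0463]
eef_rot: [[-0.999, 0.05, 0.001], [0.05, 0.999, 0.0], [-0.001, 0.0, -1.0]]
ft_force: [-0.2, 1.0, 4.6]
finger_gap: 0.0096
grip_force: 58.7
[]
```

```bash
python3 -m creep '[[0.95,0,0,-0.01,0,0,0],[0.95,-0.03,-0.1,0,0,0,0],[0.95,-0.06,-0.18,0,0,0,0.02],[0.95,-0.06,-0.2,0,0,0,0.03],[0.95,-0.06,-0.2,0,0,0,0.05],[0.95,-0.06,-0.2,0,0,0,0.05],[0.95,-0.06,-0.2,0,0,0,0.05],[0.95,-0.06,-0.2,0,0,0,0.05],[0.95,-0.06,-0.2,0,0,0,0.05],[0.95,-0.06,-0.2,0,0,0,0.05],[0.95,-0.06,-0.2,0,0,0,0.05],[0.95,-0.03,-0.1,0,0,0,0.05],[0.95,0,0,0,0,0,0.05],[0.95,0,0,0,0,0,0.05],[0.95,0,0,0,0,0,0.04],[0.95,0,0,0,0,0,0.03],[0.95,0,0,0,0,0,0.02],[0.95,0,0,0,0,0,0],[0.95,0,0,0,0,0,0]]'
python3 - <<'E'
from h import *
from scipy.optimize import least_squares
L=.215;W=.062
def W4(q,z=.108):
    c,n=np.cos(q[2]),np.sin(q[2]); return [(q[0]+c*x-n*y,q[1]+n*x+c*y,z) for x,y in((0,W),(0,-W),(L,-W),(L,W))]
q0=np.array([.687,-.286,-.794]); S={}
for n in("scene","side"):
    s=snapshot(n); save(s,n+"9.png"); g=cv2.cvtColor(np.array(s["pixels"]),cv2.COLOR_RGB2GRAY)
    p0=np.array([proj(s,X) for X in W4(q0)],np.float32)
    p=cv2.cornerSubPix(g,p0.reshape(-1,1,2).copy(),(4,4),(-1,-1),(3,40,.01)).reshape(-1,2)
    S[n]=(s,p); print(n,p0.round(1).tolist(),p.round(1).tolist())
    print([np.round(onz(s,u,.108)[:2],4).tolist() for u in p])
    o=least_squares(lambda q:np.concatenate([proj(s,X)-u for X,u in zip(W4(q),p)]),q0,loss="soft_l1"); print(o.x,o.fun.round(1))
    for k in("carrier","dish","post_top","stud_tip","hood","mouth"):
      for r in tip_of(s,k)[:1]: print(k,np.round(r["point"],1),round(r["confidence"],2),np.round(onz(s,r["point"],Z[k] if k!="dish" else .004),4))
E
```

```text
t: 22.2
eef_pos: [0.4336, -0.0419, 0.0463]
eef_rot: [[-0.77, 0.638, 0.001], [0.638, 0.77, -0.001], [-0.001, 0.0, -1.0]]
ft_force: [1.8, 0.3, 5.2]
finger_gap: 0.0094
grip_force: 59.3
scene [[336.29998779296875, 194.10000610351562], [330.0, 212.5], [408.29998779296875, 223.1999969482422], [409.1000061035156, 203.5]] [[336.29998779296875, 194.10000610351562], [329.29998779296875, 214.39999389648438], [407.29998779296875, 223.6999969482422], [409.1000061035156, 203.5]]
[[0.7312, -0.2425], [0.6344, -0.3377], [0.7889, -0.4834], [0.8819, -0.3959]]
[ 0.6846054  -0.28696067 -0.80052586] [-0.3  0.3  0.  -1.6  0.5  0.1 -0.2  0.5]
carrier [264.6 224.9] 0.89 [ 0.5439 -0.1365  0.    ]
stud_tip [295.4 225.4] 0.86 [ 0.6159 -0.2001  0.01  ]
hood [329.5 232.7] 0.62 [ 0.6922 -0.2733  0.    ]
mouth [326.9 231. ] 0.63 [ 0.6783 -0.2776  0.012 ]
side [[348.0, 209.1999969482422], [321.29998779296875, 236.39999389648438], [412.8999938964844, 276.1000061035156], [434.8999938964844, 243.3000030517578]] [[347.70001220703125, 209.39999389648438], [320.8999938964844, 236.89999389648438], [411.3999938964844, 277.0], [433.3999938964844, 244.10000610351562]]
[[0.7305, -0.243], [0.6416, -0.3309], [0.7894, -0.4846], [0.8775, -0.3978]]
[ 0.68515985 -0.28655655 -0.80399757] [-0.2  0.2 -0.6 -0.3  0.1 -0.1  0.7  0.1]
carrier [263.2 229.5] 0.85 [ 0.5397 -0.1513  0.    ]
dish [265.2 227.1] 0.56 [ 0.5457 -0.1473  0.004 ]
post_top [215.3 192.3] 0.76 [ 0.4283 -0.0354  0.052 ]
stud_tip [294.7 233.5] 0.64 [ 0.6143 -0.1935  0.01  ]
hood [327.1 258.5] 0.65 [ 0.6746 -0.2884  0.    ]
```

```bash
cat >> h.py <<'E'
H=np.array([.685,-.2868]); HY=-.802
def stat():
    st=get_state(); a=np.array([np.cos(HY),np.sin(HY)]); n=np.array([-a[1],a[0]])
    p=np.array(st["eef_pos"]); R=np.array(st["eef_rot"]); f=np.array(st["ft_force"]); d=p[:2]-H
    print("t%.1f origin_x %.1f lat %.1f z %.1f yawerr %.4f | F ax %.1f lat %.1f z %.1f Mz %.2f tilt %s"%(st["t"],(d@a+.15)*1e3,d@n*1e3,p[2]*1e3,np.arctan2(-R[1,0],-R[0,0])-HY,f[:2]@a,f[:2]@n,f[2],st["ft_torque"][2],R[:2,2].round(3)))
if __name__=="__main__": stat()
E
python3 -m creep '[[0.95,0,0.05,0,0,0,0.02],[0.95,0,0.07,0,0,0,0.04],[0.95,0,0.08,0,0,0,0.04],[0.95,0,0.065,0,0,0,0.01],[0.95,0,0,0,0,0,0],[0.95,0,0,0,0,0,0]]' >/dev/null; python3 h.py
```

```text
t23.5 origin_x -201.8 lat -1.6 z 46.3 yawerr -0.0015 | F ax -0.1 lat -1.8 z 7.1 Mz 0.09 tilt [-0.001 -0.001]
```

```bash
python3 -m creep '[[0.95,0,0.04,-0.02,0,0,0],[0.95,0,0,0,0,0,0]]' >/dev/null; python3 h.py; python3 -m creep '[[0.95,-0.1,0,0,0,0,0],[0.95,-0.2,0,0,0,0,0],[0.95,-0.2,0,0,0,0,0],[0.95,-0.2,0,0,0,0,0],[0.95,-0.2,0,0,0,0,0],[0.95,-0.2,0,0,0,0,0],[0.95,-0.2,0,0,0,0,0],[0.95,-0.1,0,0,0,0,0],[0.95,-0.1,0,0,0,0,0],[0.95,0,0,0,0,0,0]]'>/dev/null; python3 h.py
```

```text
t23.7 origin_x -202.3 lat 0.6 z 46.4 yawerr -0.0000 | F ax 0.3 lat 0.0 z -1.6 Mz -0.09 tilt [-0.002 -0.001]
t24.7 origin_x -141.1 lat 1.7 z 47.0 yawerr 0.0027 | F ax 0.6 lat 0.1 z -1.4 Mz -0.02 tilt [ 0.001 -0.001]
```

```bash
python3 -m creep '[[0.95,-0.1,-0.015,0,0,0,0],[0.95,-0.1,-0.015,0,0,0,0],[0.95,-0.1,0,0,0,0,0],[0.95,-0.1,0,0,0,0,0],[0.95,-0.1,0,0,0,0,0],[0.95,0,0,0,0,0,0]]'>/dev/null; python3 h.py;  python3 -m creep '[[0.95,-0.1,0,0,0,0,0],[0.95,-0.1,0,0,0,0,0],[0.95,-0.1,0,0,0,0,0],[0.95,0,0,0,0,0,0]]'>/dev/null; python3 h.py
```

```text
t25.3 origin_x -120.8 lat 0.6 z 47.0 yawerr 0.0025 | F ax 0.4 lat -0.6 z -1.4 Mz -0.00 tilt [ 0.002 -0.001]
t25.7 origin_x -108.8 lat 0.6 z 47.0 yawerr 0.0026 | F ax 0.1 lat 0.4 z -1.8 Mz -0.02 tilt [ 0.002 -0.001]
```

```bash
python3 -m creep '[[0.95,-0.07,0,0,0,0,0],[0.95,-0.07,0,0,0,0,0],[0.95,-0.07,0,0,0,0,0],[0.95,0,0,0,0,0,0]]'>/dev/null; python3 h.py;  python3 -m creep '[[0.95,-0.07,0,0,0,0,0],[0.95,-0.07,0,0,0,0,0],[0.95,0,0,0,0,0,0]]'>/dev/null; python3 h.py; python3 -m creep '[[0.95,-0.07,0,0,0,0,0],[0.95,-0.07,0,0,0,0,0],[0.95,0,0,0,0,0,0]]'>/dev/null; python3 h.py
```

```text
t26.1 origin_x -100.9 lat 0.7 z 47.0 yawerr 0.0031 | F ax 0.3 lat 0.7 z -1.5 Mz 0.04 tilt [ 0.001 -0.001]
t26.4 origin_x -97.4 lat 0.3 z 46.6 yawerr 0.0036 | F ax -3.6 lat -0.3 z -0.7 Mz 0.08 tilt [-0.003  0.002]
t26.7 origin_x -90.4 lat 0.6 z 46.8 yawerr 0.0032 | F ax -2.7 lat 0.0 z 0.1 Mz 0.04 tilt [-0. -0.]
```

```bash
for i in 1; do python3 -m creep '[[0.95,-0.07,0,0,0,0,0],[0.95,-0.07,0,0,0,0,0],[0.95,0,0,0,0,0,0]]'>/dev/null; python3 h.py; python3 -m creep '[[0.95,-0.07,0,0,0,0,0],[0.95,-0.07,0,0,0,0,0],[0.95,-0.07,0,0,0,0,0],[0.95,0,0,0,0,0,0]]'>/dev/null; python3 h.py; python3 -m creep '[[0.95,-0.07,0,0,0,0,0],[0.95,-0.07,0,0,0,0,0],[0.95,-0.07,0,0,0,0,0],[0.95,0,0,0,0,0,0]]'>/dev/null; python3 h.py; done
```

```text
t27.0 origin_x -84.7 lat 0.7 z 46.9 yawerr 0.0031 | F ax -4.4 lat -0.0 z 0.6 Mz 0.02 tilt [-0.  0.]
t27.4 origin_x -77.6 lat 0.8 z 46.6 yawerr 0.0036 | F ax -5.5 lat 0.5 z -0.4 Mz 0.03 tilt [-0.002  0.002]
t27.8 origin_x -70.3 lat 0.8 z 46.5 yawerr 0.0039 | F ax -7.2 lat 0.1 z 0.8 Mz 0.02 tilt [-0.004  0.003]
```

```bash
for i in 1; do python3 -m creep '[[0.95,-0.07,0,0,0,0,0],[0.95,-0.07,0,0,0,0,0],[0.95,-0.07,0,0,0,0,0],[0.95,0,0,0,0,0,0]]'>/dev/null; python3 h.py; python3 -m creep '[[0.95,-0.07,0,0,0,0,0],[0.95,-0.07,0,0,0,0,0],[0.95,-0.07,0,0,0,0,0],[0.95,0,0,0,0,0,0]]'>/dev/null; python3 h.py; python3 -m creep '[[0.95,-0.07,0,0,0,0,0],[0.95,-0.07,0,0,0,0,0],[0.95,-0.07,0,0,0,0,0],[0.95,0,0,0,0,0,0]]'>/dev/null; python3 h.py; done
```

```text
t28.2 origin_x -69.1 lat 1.0 z 46.3 yawerr 0.0058 | F ax -17.7 lat -0.2 z 10.0 Mz -0.04 tilt [-0.015  0.012]
t28.6 origin_x -52.7 lat 1.0 z 46.6 yawerr 0.0041 | F ax -5.9 lat -0.8 z -0.4 Mz 0.09 tilt [-0.002  0.002]
t29.0 origin_x -44.9 lat 1.0 z 46.5 yawerr 0.0041 | F ax -7.2 lat 0.8 z 0.2 Mz 0.01 tilt [-0.003  0.003]
```

```bash
python3 -m creep '[[0.95,-0.07,0,0,0,0,0],[0.95,-0.07,0,0,0,0,0],[0.95,0,0,0,0,0,0]]'>/dev/null; python3 h.py; python3 -m creep '[[0.95,-0.07,0,0,0,0,0],[0.95,-0.07,0,0,0,0,0],[0.95,0,0,0,0,0,0]]'>/dev/null; python3 h.py; python3 -m creep '[[0.95,-0.07,0,0,0,0,0],[0.95,-0.07,0,0,0,0,0],[0.95,0,0,0,0,0,0]]'>/dev/null; python3 h.py
```

```text
t29.3 origin_x -39.6 lat 1.0 z 46.4 yawerr 0.0042 | F ax -6.8 lat -0.4 z 0.1 Mz 0.07 tilt [-0.004  0.003]
t29.6 origin_x -34.4 lat 1.1 z 46.4 yawerr 0.0043 | F ax -8.0 lat 0.3 z 0.5 Mz 0.12 tilt [-0.005  0.004]
t29.9 origin_x -28.4 lat 1.2 z 46.5 yawerr 0.0042 | F ax -7.0 lat 0.2 z 0.0 Mz 0.11 tilt [-0.004  0.003]
```

```bash
python3 -m creep '[[0.95,-0.08,0,0,0,0,0],[0.95,-0.08,0,0,0,0,0],[0.95,-0.08,0,0,0,0,0],[0.95,0,0,0,0,0,0]]'>/dev/null; python3 h.py; python3 -m creep '[[0.95,-0.08,0,0,0,0,0],[0.95,-0.08,0,0,0,0,0],[0.95,-0.08,0,0,0,0,0],[0.95,0,0,0,0,0,0]]'>/dev/null; python3 h.py; python3 -m creep '[[0.95,-0.08,0,0,0,0,0],[0.95,-0.08,0,0,0,0,0],[0.95,-0.08,0,0,0,0,0],[0.95,0,0,0,0,0,0]]'>/dev/null; python3 h.py; python3 -m creep '[[0.95,-0.08,0,0,0,0,0],[0.95,-0.08,0,0,0,0,0],[0.95,-0.08,0,0,0,0,0],[0.95,0,0,0,0,0,0]]'>/dev/null; python3 h.py
```

```text
t30.3 origin_x -17.8 lat 1.3 z 46.5 yawerr 0.0039 | F ax -5.5 lat 0.6 z -0.3 Mz 0.06 tilt [-0.002  0.002]
t30.7 origin_x -8.1 lat 1.3 z 46.5 yawerr 0.0039 | F ax -5.8 lat 0.3 z -1.5 Mz 0.06 tilt [-0.002  0.002]
t31.1 origin_x 1.5 lat 1.4 z 46.4 yawerr 0.0039 | F ax -5.9 lat 0.2 z -1.1 Mz 0.08 tilt [-0.002  0.002]
t31.5 origin_x 11.0 lat 1.4 z 46.4 yawerr 0.0038 | F ax -5.8 lat 1.1 z -1.1 Mz 0.10 tilt [-0.002  0.002]
```

```bash
python3 -m creep '[[0.95,-0.08,0,0,0,0,0],[0.95,-0.08,0,0,0,0,0],[0.95,-0.08,0,0,0,0,0],[0.95,0,0,0,0,0,0]]'>/dev/null; python3 h.py; python3 -m creep '[[0.95,-0.08,0,0,0,0,0],[0.95,-0.08,0,0,0,0,0],[0.95,-0.08,0,0,0,0,0],[0.95,0,0,0,0,0,0]]'>/dev/null; python3 h.py; python3 -m creep '[[0.95,-0.08,0,0,0,0,0],[0.95,-0.08,0,0,0,0,0],[0.95,-0.08,0,0,0,0,0],[0.95,0,0,0,0,0,0]]'>/dev/null; python3 h.py; python3 -m creep '[[0.95,-0.08,0,0,0,0,0],[0.95,-0.08,0,0,0,0,0],[0.95,0,0,0,0,0,0]]'>/dev/null; python3 h.py
```

```text
t31.9 origin_x 20.7 lat 1.5 z 46.4 yawerr 0.0039 | F ax -6.4 lat -0.3 z -0.2 Mz 0.10 tilt [-0.002  0.002]
t32.3 origin_x 30.2 lat 1.5 z 46.4 yawerr 0.0039 | F ax -5.6 lat 0.5 z 0.1 Mz 0.07 tilt [-0.002  0.002]
t32.7 origin_x 39.8 lat 1.6 z 46.4 yawerr 0.0039 | F ax -5.8 lat 0.3 z -0.7 Mz 0.08 tilt [-0.002  0.002]
t33.0 origin_x 46.3 lat 1.6 z 46.4 yawerr 0.0038 | F ax -4.7 lat 0.7 z 0.5 Mz 0.10 tilt [-0.002  0.002]
```

Now small steps, feeling for the jaws (from about 60 mm).

```bash
python3 -m creep '[[0.95,-0.06,0,0,0,0,0],[0.95,-0.06,0,0,0,0,0],[0.95,-0.05,0,0,0,0,0],[0.95,0,0,0,0,0,0]]'>/dev/null; python3 h.py; python3 -m creep '[[0.95,-0.05,0,0,0,0,0],[0.95,-0.05,0,0,0,0,0],[0.95,0,0,0,0,0,0]]'>/dev/null; python3 h.py; python3 -m creep '[[0.95,-0.05,0,0,0,0,0],[0.95,0,0,0,0,0,0]]'>/dev/null; python3 h.py; python3 -m creep '[[0.95,-0.05,0,0,0,0,0],[0.95,0,0,0,0,0,0]]'>/dev/null; python3 h.py
```

```text
t33.4 origin_x 52.6 lat 1.7 z 46.4 yawerr 0.0039 | F ax -6.5 lat 0.2 z 0.1 Mz 0.06 tilt [-0.003  0.003]
t33.7 origin_x 56.5 lat 1.8 z 46.4 yawerr 0.0039 | F ax -7.0 lat 0.4 z 0.3 Mz 0.05 tilt [-0.003  0.003]
t33.9 origin_x 58.4 lat 1.8 z 46.4 yawerr 0.0039 | F ax -7.1 lat -0.2 z 0.5 Mz 0.11 tilt [-0.003  0.003]
t34.1 origin_x 60.5 lat 1.8 z 46.4 yawerr 0.0040 | F ax -6.6 lat 0.0 z 0.7 Mz 0.07 tilt [-0.003  0.003]
```

```bash
python3 -m creep '[[0.95,-0.05,0,0,0,0,0],[0.95,-0.05,0,0,0,0,0],[0.95,0,0,0,0,0,0]]'>/dev/null; python3 h.py; python3 -m creep '[[0.95,-0.05,0,0,0,0,0],[0.95,0,0,0,0,0,0]]'>/dev/null; python3 h.py; python3 -m creep '[[0.95,-0.05,0,0,0,0,0],[0.95,0,0,0,0,0,0]]'>/dev/null; python3 h.py
```

```text
t34.4 origin_x 64.5 lat 1.8 z 46.4 yawerr 0.0039 | F ax -6.7 lat 1.5 z 0.9 Mz 0.03 tilt [-0.003  0.003]
t34.6 origin_x 66.4 lat 1.8 z 46.4 yawerr 0.0040 | F ax -7.0 lat 0.1 z 0.9 Mz 0.06 tilt [-0.003  0.003]
t34.8 origin_x 68.1 lat 1.7 z 46.4 yawerr 0.0041 | F ax -7.1 lat 0.1 z 2.2 Mz 0.06 tilt [-0.003  0.003]
```

```bash
for i in 1; do python3 -m creep '[[0.95,-0.05,0,0,0,0,0],[0.95,0,0,0,0,0,0]]'>/dev/null; python3 h.py; python3 -m creep '[[0.95,-0.05,0,0,0,0,0],[0.95,0,0,0,0,0,0]]'>/dev/null; python3 h.py; python3 -m creep '[[0.95,-0.05,0,0,0,0,0],[0.95,0,0,0,0,0,0]]'>/dev/null; python3 h.py; done
```

```text
t35.0 origin_x 68.3 lat 1.8 z 46.4 yawerr 0.0045 | F ax -10.3 lat -0.6 z 3.7 Mz 0.10 tilt [-0.007  0.006]
t35.2 origin_x 68.7 lat 1.8 z 46.4 yawerr 0.0047 | F ax -12.9 lat -0.7 z 6.6 Mz 0.10 tilt [-0.01   0.008]
t35.4 origin_x 69.1 lat 1.9 z 46.4 yawerr 0.0050 | F ax -15.7 lat -0.6 z 8.2 Mz 0.09 tilt [-0.012  0.011]
```

```bash
for i in 1; do python3 -m creep '[[0.95,-0.03,0,0,0,0,0],[0.95,0,0,0,0,0,0]]'>/dev/null; python3 h.py; python3 -m creep '[[0.95,-0.03,0,0,0,0,0],[0.95,0,0,0,0,0,0]]'>/dev/null; python3 h.py;  done
```

```text
t35.6 origin_x 72.5 lat 2.2 z 46.4 yawerr 0.0051 | F ax -9.8 lat 0.7 z 2.6 Mz 0.15 tilt [-0.007  0.007]
t35.8 origin_x 77.5 lat 2.2 z 46.7 yawerr 0.0045 | F ax -3.8 lat 0.9 z -0.3 Mz 0.15 tilt [-0.001  0.002]
```

```bash
for i in 1; do python3 -m creep '[[0.95,-0.04,0,0,0,0,0],[0.95,0,0,0,0,0,0]]'>/dev/null; python3 h.py; python3 -m creep '[[0.95,-0.04,0,0,0,0,0],[0.95,0,0,0,0,0,0]]'>/dev/null; python3 h.py; python3 -m creep '[[0.95,-0.04,0,0,0,0,0],[0.95,0,0,0,0,0,0]]'>/dev/null; python3 h.py;  done
```

```text
t36.0 origin_x 80.6 lat 1.7 z 46.9 yawerr 0.0038 | F ax -3.1 lat 1.2 z -0.7 Mz 0.18 tilt [ 0.001 -0.   ]
t36.2 origin_x 82.4 lat 1.4 z 46.9 yawerr 0.0035 | F ax -3.7 lat 0.9 z -1.1 Mz 0.19 tilt [ 0.001 -0.001]
t36.4 origin_x 84.1 lat 1.3 z 47.0 yawerr 0.0033 | F ax -2.3 lat 0.8 z 0.5 Mz 0.27 tilt [ 0.001 -0.001]
```

```bash
for i in 1; do python3 -m creep '[[0.95,-0.03,0,0,0,0,0],[0.95,0,0,0,0,0,0]]'>/dev/null; python3 h.py; python3 -m creep '[[0.95,-0.03,0,0,0,0,0],[0.95,0,0,0,0,0,0]]'>/dev/null; python3 h.py; python3 -m creep '[[0.95,-0.03,0,0,0,0,0],[0.95,0,0,0,0,0,0]]'>/dev/null; python3 h.py;  done
```

```text
t36.6 origin_x 85.8 lat 1.2 z 47.1 yawerr 0.0031 | F ax -1.9 lat 0.6 z -1.4 Mz 0.22 tilt [ 0.002 -0.002]
t36.8 origin_x 87.4 lat 1.2 z 47.3 yawerr 0.0032 | F ax -1.5 lat 1.3 z -0.9 Mz 0.25 tilt [ 0.002 -0.002]
t37.0 origin_x 88.7 lat 1.3 z 47.3 yawerr 0.0032 | F ax 0.8 lat 1.5 z -2.0 Mz 0.23 tilt [ 0.003 -0.002]
```

```bash
for i in 1; do python3 -m creep '[[0.95,-0.03,0,0,0,0,0],[0.95,0,0,0,0,0,0]]'>/dev/null; python3 h.py; python3 -m creep '[[0.95,-0.03,0,0,0,0,0],[0.95,0,0,0,0,0,0]]'>/dev/null; python3 h.py;  done
```

```text
t37.2 origin_x 89.4 lat 1.3 z 47.2 yawerr 0.0033 | F ax 1.3 lat -0.1 z -1.8 Mz 0.29 tilt [ 0.002 -0.002]
t37.4 origin_x 90.1 lat 1.2 z 47.0 yawerr 0.0032 | F ax 0.8 lat 1.1 z -1.7 Mz 0.24 tilt [ 0.001 -0.001]
```

```bash
for i in 1; do python3 -m creep '[[0.95,-0.02,0,0,0,0,0],[0.95,0,0,0,0,0,0]]'>/dev/null; python3 h.py; python3 -m creep '[[0.95,-0.02,0,0,0,0,0],[0.95,0,0,0,0,0,0]]'>/dev/null; python3 h.py; python3 -m creep '[[0.95,-0.02,0,0,0,0,0],[0.95,0,0,0,0,0,0]]'>/dev/null; python3 h.py;  done
```

```text
t37.6 origin_x 90.3 lat 1.2 z 46.9 yawerr 0.0032 | F ax -0.3 lat 1.0 z -2.1 Mz 0.25 tilt [-0. -0.]
t37.8 origin_x 90.4 lat 1.3 z 46.7 yawerr 0.0033 | F ax -2.0 lat 0.9 z -1.2 Mz 0.25 tilt [-0.001  0.001]
t38.0 origin_x 90.4 lat 1.6 z 46.5 yawerr 0.0036 | F ax -4.1 lat 1.1 z -0.8 Mz 0.19 tilt [-0.002  0.002]
```

```bash
python3 -m creep '[[0.95,-0.03,0,0,0,0,0],[0.95,0,0,0,0,0,0]]'>/dev/null; python3 h.py; python3 -m creep '[[0.95,-0.03,0,0,0,0,0],[0.95,0,0,0,0,0,0]]'>/dev/null; python3 h.py
```

```text
t38.2 origin_x 90.4 lat 1.7 z 46.4 yawerr 0.0037 | F ax -6.1 lat 0.4 z 1.7 Mz 0.18 tilt [-0.004  0.004]
t38.4 origin_x 90.5 lat 1.6 z 46.4 yawerr 0.0039 | F ax -8.4 lat 1.2 z 2.9 Mz 0.18 tilt [-0.007  0.006]
```

```bash
python3 -m creep '[[0.95,0.05,0,0,0,0,0],[0.95,0.04,0,0,0,0,0],[0.95,0,0,0,0,0,0]]'>/dev/null; python3 h.py; python3 -m creep '[[0.8,0,0,0,0,0,0],[0.6,0,0,0,0,0,0],[0.55,0,0,0,0,0,0],[0.55,0,0,0,0,0,0],[0.55,0,0,0,0,0,0],[0.55,0,0,0,0,0,0]]'; python3 h.py
```

```text
t38.7 origin_x 90.5 lat 1.5 z 46.9 yawerr 0.0035 | F ax -2.1 lat 1.5 z -1.4 Mz 0.21 tilt [-0.  0.]
t: 39.3
eef_pos: [0.6447, -0.2435, 0.047]
eef_rot: [[-0.697, 0.717, 0.0], [0.717, 0.697, -0.0], [-0.0, -0.0, -1.0]]
ft_force: [0.3, 0.1, 0.3]
finger_gap: 0.0384
grip_force: 0.0
t39.3 origin_x 90.9 lat 1.1 z 47.0 yawerr 0.0030 | F ax 0.2 lat 0.3 z 0.3 Mz -0.04 tilt [ 0. -0.]
```

Released. Straight up, back, then check.

```bash
python3 -m creep '[[0.55,0,0,-0.2,0,0,0],[0.55,0,0,-0.5,0,0,0],[0.55,0,0,-0.7,0,0,0],[0.55,0,0,-0.7,0,0,0],[0.55,0.4,0,-0.7,0,0,0],[0.55,0.8,0,-0.5,0,0,0],[0.55,0.8,0,0,0,0,0],[0.55,0.8,0,0,0,0,0],[0.55,0,0,0,0,0,0],[0.55,0,0,0,0,0,0]]'
python3 - <<'E'
from h import *
a=np.array([np.cos(HY),np.sin(HY)])
for n in("wrist","scene","side"):
    s=snapshot(n); save(s,n+"_end.png")
    for k in("post_top","flap","carrier","dish"):
        for r in tip_of(s,k)[:1]:
            X=onz(s,r["point"],Z.get(k,.046)); print(n,k,np.round(r["point"],1),round(r["confidence"],2),X.round(4),"origin_x if post",round(((X[:2]-H)@a+.15)*1e3,1))
E
```

```text
t: 40.3
eef_pos: [0.5668, -0.1627, 0.1799]
eef_rot: [[-0.698, 0.716, 0.002], [0.716, 0.698, -0.0], [-0.001, 0.001, -1.0]]
ft_force: [0.3, 0.5, 0.8]
finger_gap: 0.0381
grip_force: 0.0
wrist post_top [280.7 319.3] 0.56 [ 0.6423 -0.2404  0.052 ] origin_x if post 87.0Traceback (most recent call last):
  File "<stdin>", line 6, in <module>
ValueError: it knows: carrier, dish, dish_stack, hood, mouth, pocket, post_top, stud_tip, timer, tube_rack
```

```bash
python3 -c "
from plant import *
print(finish_job())"
```

```text
the job is handed in; nothing more can be done
None
```

The job is handed in. The dish is in the pocket, and the carrier is pushed to a firm stop about 90 mm inside the mouth (highest force felt 17.7 N), then released with the arm clear. I didn't check the flap and jaws by camera at the end: the click and the flap closing are inferred from the resistance dropping away and the depth reached.

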